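# Clamp a pedal in the quick-release vise

## Task

Clamp the bicycle pedal that stands in the blue vise: squeeze the red quick-release lever towards its steel post and, keeping it squeezed, slide the carriage until the pedal is lightly nipped between both jaws, without ramming it. Let the lever spring right back so that the half-nut drops into the rack, then wind the black crank handle clockwise (seen from the crank's end) until it is about half as stiff again as when it runs free, so that the pedal is held firm and upright but not crushed. Let go of everything and leave the other things on the shelf where they are.

Things in the scene. Friction and masses are not known exactly. Their poses are not given: they have to be found in the camera images.
- vise: Blue bench vise fixed to the shelf, 270 x 110 mm on plan. Origin: centre of its underside; z up. Its x axis is the closing direction: crank and sliding carriage on the -x side, fixed jaw on the +x side. Two steel rails (outer faces 39 mm from the middle, tops at z = 36 mm) with a ladder rack between them (2.6 mm cross bars every 6 mm).
- post_top (a point): Middle of the top (z = 184 mm) of the carriage's steel thumb post: 10 mm thick (vise x), 30 mm wide (y), standing 56 mm above the carriage, a blue block 45 x 85 mm (x, y), top at z = 128 mm. The carriage slides up to 85 mm along x with a steady drag of 5 N; it is locked to the rack unless the lever is squeezed.
- lever_pad (a point): Middle of the outer (-x) face of the red lever paddle (8 mm thick, 30 wide, 46 tall, z = 161 mm), on the post's -x side; its outer face is 40 mm from the post's far (+x) face. Squeezing paddle and post together along the vise's x (to about 21 mm) takes 4 rising to 8 N and lifts the half-nut; it springs back when let go.
- lever (a joint): Lever angle, rad: 0 = sprung back, half-nut down in the rack (locked, 1 mm of play); 0.14 = squeezed to its stop; above 0.07 the half-nut is clear. About 0.065 when let go (or at the start): it stands on a rack bar; pulling the carriage back (-x) by up to 6 mm, with some 8 to 12 N, lets it drop in, after which it holds fast.
- jaw_face (a point): Middle of the moving jaw's rubber face (88 mm wide, 70 mm tall, z = 83 mm); the face looks to the vise's +x. The jaw is carried by the carriage, and the crank screws it forward 12 mm a turn, up to 24 mm. Once the pedal is nipped between both jaws, winding on raises the clamping steeply, roughly 150 N a rad.
- fixed_face (a point): Middle of the fixed jaw's rubber face (92 x 76 mm, z = 83 mm), which looks to the vise's -x.
- crank_axis (a point): Point on the crank's axis (parallel to the vise's x, z = 108 mm), level along x with the middle of the handle; moves with the carriage. It lies 95 mm towards -x from the middle of the post.
- crank_grip (a point): Middle of the black crank handle: a freely spinning sleeve 16 mm across, 56 mm long, parallel to the vise's x, on an arm of 42 mm radius. Gripped from above it can be led round the full circle. Running free it takes about 9.5 N along its circle; each 100 N of clamping adds 4.5 N. The screw holds where it is left.
- crank (a joint): Crank angle, rad: 0 = handle straight up; grows when wound clockwise seen from the crank's end looking along the vise's +x (from the top the handle goes first to the vise's -y side), closing the jaw 1.9 mm a rad. Range -0.5 to 12.5; starts between 0 and 2.
- pedal: Black bicycle pedal, orange strips, 28 mm thick (x), 100 wide (y), 70 tall, spindle 14 mm across up to z = 125; origin: centre of its underside; 0.35 kg. Stands loose on the rails, a few mm short of the fixed jaw, a little askew; the moving jaw pushes it there. Wants 70 to 180 N of clamping (110 N is half as stiff again); over 200 N crushes it; with the lever squeezed at most 30 N.
- pump_can: Bystander: steel pump can with brass spout and thumb lever, 68 mm across, 163 mm tall.
- bottle: Bystander: blue plastic bottle with white twist cap, 60 mm across, 160 mm tall.
- tyre_lever: Bystander: flat steel tyre lever, 120 mm long, 5 mm thick.
- dish: Bystander: white ceramic dish, 110 mm across, 28 mm tall.
- spare_pedal: Bystander: the other pedal, lying flat, 28 mm tall.
- spanner: Bystander: steel spanner lying flat, 170 mm long.
Things that resemble listed ones, but are neither listed nor needed, are in the scene too. What is shaped like the pedal but green or turquoise is not meant.

How it is judged:
On the way, in this order (a step that is already met when the one before it is completed fails the run):
1. with the lever squeezed, the pedal is nipped between both jaws (over 2 N on each) (value of joint lever above 0.09 rad and contact force between each of jaw, fixed_jaw and pedal above 2 N), for 0.1 s.
2. the lever is let go and back, the half-nut in the rack (lever below 0.03 rad) (value of joint lever below 0.03 rad), for 0.2 s.
3. the pedal is screwed tight: over 70 N, lever still back (contact force between each of jaw, fixed_jaw and pedal above 70 N and value of joint lever below 0.03 rad), for 0.3 s.
At the end, for the whole second after the job is handed in: Both jaws press the pedal with 70 to 180 N; the lever is sprung back (below 0.03 rad); the pedal is at rest, upright within 0.1 rad, its foot within 10 mm of the rails (all of step 3 and contact force between each of jaw, fixed_jaw and pedal below 180 N and angle between pedal's own z axis and vertical below 0.1 rad and z of pedal in the frame of vise below 0.046 m and linear speed of pedal below 0.01 m/s); the robot touches nothing.
It fails at once if the pedal is crushed: over 200 N between jaw and pedal (contact force between any of jaw, fixed_jaw and pedal above 200 N).
It fails at once if the pedal is rammed: over 30 N from the jaw while the lever is squeezed (value of joint lever above 0.075 rad and contact force between jaw and pedal above 30 N).
It fails at once if a bystander is moved by more than 30 mm (distance of any of pump_can, bottle, tyre_lever, dish, spare_pedal, spanner from where it was at the start of the episode above 0.03 m).
It also fails if it takes over 69 s, if anything falls off the work surface, if the arm or the gripper's body presses on something with over 40 N, if the wrist force passes 120 N, or if a joint passes its speed limit or range.

## Robot

A 7-joint arm with a two-finger parallel gripper is mounted at the origin on the work surface. World frame = base frame: x ahead of the robot, y to its left, z up, the work surface at z = 0. Lengths are in m, angles in rad, forces in N, time in s.
With the tool pointing down it reaches from about 0.4 to 0.85 m from the base axis. Payload 6.9 kg.
Tool frame: the origin (TCP) lies midway between the tips of the shut fingers; the grasp point (between the pads) lies 19 mm behind it (arm.grasp_offset is the distance from the TCP to the grasp point, in m); z points along the fingers, y is the line along which they close (so a half turn about z gives the same grasp; the last joint's range is limited). The gripper opens to 85 mm and grips with 20 to 120 N. Pads are 22 mm wide; open, the fingers measure 114 mm over their backs; the gripper's body (76 mm by 85 mm) begins 54 mm behind the grasp point. The pads swing forward as they close: fully open they stand 13 mm farther back than shut.
Start: joints at [1.266, 0.507, -0.238, 1.5, 0.126, 1.149, -0.155], TCP at [0.249, -0.573, 0.231] pointing down, gripper open.
Joint ranges: [-3.08, 3.08], [-0.24, 2.05], [-1.43, 1.35], [0, 2.5], [-1.52, 4.66], [0.17, 1.96], [-2.89, 2.89]. Speed limits (rad/s): [2.39, 2.39, 3.14, 3.14, 3.14, 3.14, 3.14].

## Interface

Orientations are given as a unit quaternion [w, x, y, z].
In Python, from bench import telemetry, grab_frame, calibration, close_job, arm gives the robot as it stands. The module is installed in compiled form; this text tells all that it offers.
- The arm moves only by the tool drive_tool, never from a script. Its argument "increments" is a list that holds one entry, the list of rows, each a list of 4 numbers: the shift along the tool's x, y, z in m, then the turn about the tool's z in rad. A call has 1 to 20 rows; each row is the pose to reach, as a shift and turn from the pose commanded when the call began, along the tool's axes at that moment; what a row does not reach only later rows make up. A row lasts 1/10 s, in which the tool goes at most 50 mm and 8.59 degrees, less where a joint would pass 70% of its speed; a pose out of reach is approached as far as the arm can. A call with a gripper value outside its range is refused whole. "grip" is the gripper's target within -1 to 1 (shut at 1, half-way at 0, fully open at -1), set as the call begins (left out, the last holds). The fingers move at their own pace and stop on an object; the grip force is fixed at half the most. Time passes only in rows, so rows that repeat a pose let the fingers close. It gives the time, the measured TCP pose, the force, the opening and the grip force at its end, in the units of the state.
- telemetry.sense(): the state, without advancing time (a new reading comes with each control period).
- grab_frame(name): name is "side" or "top"; returns the picture (400x640x3 uint8, red, green, blue); there is no depth.
- calibration(name): a dict with "fov_y" (degrees; the focal length in pixels is half the picture's height over the tangent of half this angle, whatever the lens; pixels are square), "cx", "cy" (the principal point, pixels), "k1" (the pictures are not rectified: a ray, as slopes to the right and down, at radius r is drawn at 1 + k1 r^2 times it, then the intrinsics apply), "pose" (4x4, takes a point from camera to world coordinates). Camera axes: x right, y down, z forward; pixel columns grow to the right and rows downward; lengths in m; the calibration is good to about 2 mm. A picture is of the moment at which its call begins. calibration takes no time and is no camera call.
- close_job(): hands the job in; it is judged then, once.
The state is a dict: "t": time; "q": joint angles; "dq": joint speeds; "tau": joint torques, N m; "tool_pos": TCP position; "orientation": TCP orientation; "wrist_force": force on the tool from outside, world axes, zero at the start; "wrist_torque": the same for the moment, N m; "gripper_width": finger opening in m; "finger_force": force on a finger pad.
Only numpy, scipy, OpenCV 4.12 (cv2) and the standard library are available. Lean on these libraries where they do the work, as an engineer would, in place of code of your own. Each camera call takes 0.05 s, during which the arm holds its last target. There are 200 camera calls.

## Working session

There is one attempt and no reset: what is moved stays moved. The work goes in short steps, Python scripts to look and compute and a tool call to move; the robot and the scene stay as the last step left them, time stands still between calls to the robot, and variables do not carry over. Pictures are saved under pics/ and viewed, at most 10 in all, crops included, and the job is handed in when it is done.

Besides the shell and the picture viewer there is one more tool, called after ">>>" as name(argument=value, ...) on one line, values as JSON. drive_tool: Moves the arm, as the interface text tells. Its arguments: {"type":"object","properties":{"increments":{"type":"array","items":{"type":"array","items":{"type":"array","items":{"type":"number"}}}},"grip":{"type":"number"}},"required":["increments"]}

```bash
mkdir -p pics
python3 - <<'E'
from bench import telemetry, grab_frame, calibration
import cv2,numpy as np
for n in("side","top"):
    f=grab_frame(n); cv2.imwrite(f"pics/{n}0.png",f[:,:,::-1]); c=calibration(n); print(n,c)
s=telemetry.sense(); print({k:np.round(v,3).tolist() for k,v in s.items()})
E
```

```text
side {'fov_y': 49.65758611971745, 'cx': 321.3932502185576, 'cy': 198.45148784310203, 'k1': 0.0331816008355288, 'pose': array([[-0.78196237, -0.35487885,  0.51244108, -0.16509494],
       [-0.62296481,  0.47290682, -0.62311635,  0.86188602],
       [-0.02120607, -0.80648629, -0.59087237,  0.91201113],
       [ 0.        ,  0.        ,  0.        ,  1.        ]])}
top {'fov_y': 47.33217177999367, 'cx': 324.82873382960315, 'cy': 202.6955701377652, 'k1': -0.05777285845183699, 'pose': array([[-0.08694789, -0.9765311 ,  0.19704585,  0.26250904],
       [-0.99620335,  0.08436488, -0.02148154,  0.05904429],
       [ 0.00435364, -0.19816551, -0.9801589 ,  1.46163747],
       [ 0.        ,  0.        ,  0.        ,  1.        ]])}
{'t': 0.1, 'q': [1.266, 0.508, -0.238, 1.501, 0.126, 1.149, -0.155], 'dq': [0.002, -0.003, 0.001, -0.001, -0.0, 0.002, 0.001], 'tau': [-0.005, -62.183, -2.194, -25.021, 0.013, 0.008, 0.0], 'tool_pos': [0.249, -0.573, 0.231], 'orientation': [-0.001, 0.979, 0.203, -0.0], 'wrist_force': [0.269, -0.449, -0.126], 'wrist_torque': [0.001, 0.053, 0.036], 'finger_force': 0.0, 'gripper_width': 0.086}
```

View pics/side0.png

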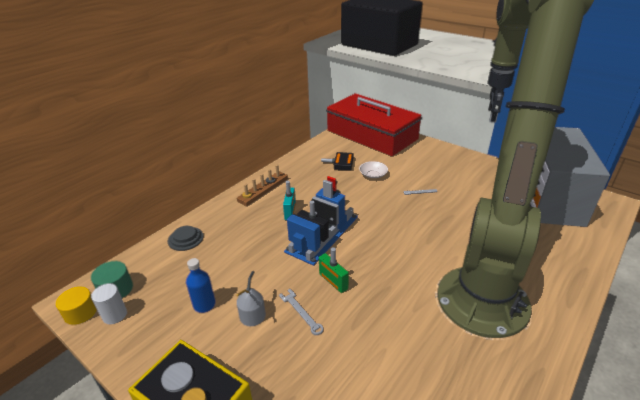

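View pics/top0.png

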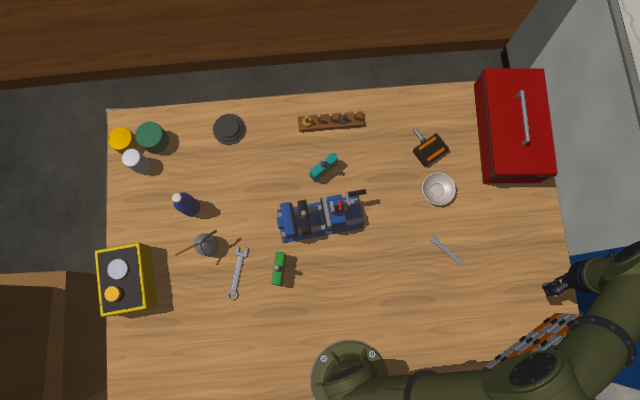

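The side view shows the vise at about (320,222) with the red lever at (331,185). The top view has it at (320,216): fixed jaw on the left (288,222), carriage at (345,207), black crank handle at (357,193). Pedal lookalikes in the top view are turquoise (323,167) and green (279,268), both ruled out by colour. The black/orange one lying at (430,150) is the spare. The target is the black one standing in the vise at (304,215). I'll confirm that in an enlarged crop.

Run:
```python
import cv2,numpy as np
a=cv2.imread("pics/top0.png")[175:255,265:385]; b=cv2.imread("pics/side0.png")[165:275,270:370]
a=cv2.resize(a,None,fx=6.6,fy=6.6,interpolation=cv2.INTER_CUBIC)[:, :800]
cv2.imwrite("pics/topc.png",a)
b=cv2.resize(b,None,fx=5.4,fy=5.4,interpolation=cv2.INTER_CUBIC)
cv2.imwrite("pics/sidec.png",b)
```

```text
(no output)
```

View pics/topc.png

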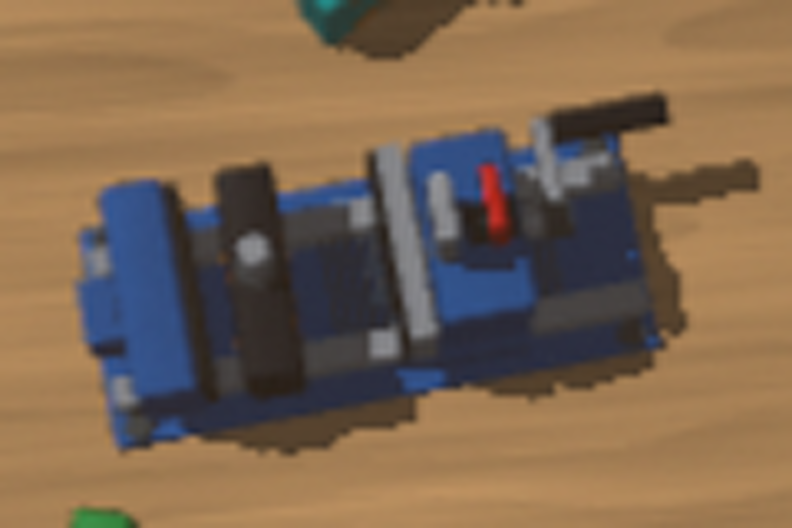

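View pics/sidec.png

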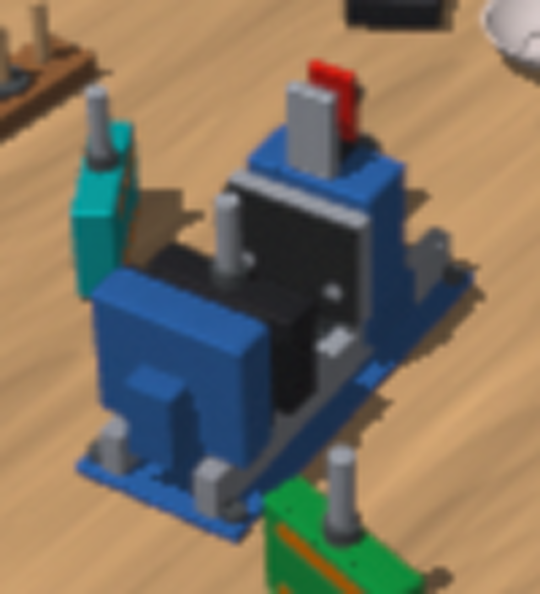

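The crops confirm it: a black pedal with its grey spindle stands between the jaws. In the top crop the post top is at (445,205), the red paddle at (496,203) and the black handle runs (550,125)–(665,105). The crank already points to the vise's -y side.

```bash
cat > h.py <<'E'
import numpy as np,cv2
from bench import calibration
def ray(n,u,v):
    c=calibration(n); f=200/np.tan(np.radians(c["fov_y"])/2)
    d=np.array([(u-c["cx"])/f,(v-c["cy"])/f]); p=d.copy()
    for _ in range(20): p=d/(1+c["k1"]*(p@p))
    P=c["pose"]; return P[:3,3],P[:3,:3]@np.r_[p,1]
def onz(n,u,v,z):
    o,d=ray(n,u,v); return o+d*(z-o[2])/d[2]
def tri(a,b):
    (o,d),(p,e)=ray("top",*a),ray("side",*b)
    s=np.linalg.lstsq(np.c_[d,-e],p-o,rcond=None)[0]; A,B=o+d*s[0],p+e*s[1]
    return (A+B)/2,np.linalg.norm(A-B)
T=lambda x,y:(265+(x+.5)/6.6-.5,175+(y+.5)/6.6-.5)
S=lambda x,y:(270+(x+.5)/5.4-.5,165+(y+.5)/5.4-.5)
E
python3 - <<'E'
from h import *
np.set_printoptions(precision=4,suppress=True)
Z={"post":((445,203),.184),"leverTop":((492,203),.184),"jaw_a":((402,150),.118),"jaw_b":((432,333),.118),
"jawtop_l":((380,150),.118),"fix_tr":((165,182),.121),"fix_br":((210,393),.121),"fix_tl":((102,190),.121),"fix_bl":((138,405),.121),
"car_tl":((413,145),.128),"car_tr":((503,131),.128),"car_bl":((443,320),.128),"car_br":((535,303),.128),
"base_fl":((122,450),.005),"base_fr":((660,347),.005),"base_bl":((80,232),.005),"h0":((552,125),.12),"h1":((665,107),.12),"ped_top_r":((270,168),.106),"ped_bot_r":((300,385),.106),"ped_l":((218,175),.106)}
P={}
for k,(uv,z) in Z.items(): P[k]=onz("top",*T(*uv),z);print(k,P[k])
def ang(a,b): d=P[b]-P[a]; return np.degrees(np.arctan2(d[1],d[0]))
print("yaw x:",ang("base_fr","base_fl"),ang("h1","h0"),ang("car_tr","car_tl"),ang("car_br","car_bl"))
print("yaw from y:",[ang(a,b)+270 if 0 else ang(a,b) for a,b in(("jaw_a","jaw_b"),("car_tl","car_bl"),("fix_tr","fix_br"),("fix_tl","fix_bl"),("base_bl","base_fl"))])
print("post tri",tri(T(445,203),S(312,90)))
print("lever tri",tri(T(492,203),S(333,69)))
# handle in side: dark pixels?
E
```

```text
post [0.5099 0.0113 0.184 ]
leverTop [ 0.5082 -0.0089  0.184 ]
jaw_a [0.549  0.0262 0.118 ]
jaw_b [0.4638 0.0201 0.118 ]
jawtop_l [0.5498 0.0362 0.118 ]
fix_tr [0.5428 0.1348 0.121 ]
fix_br [0.4448 0.1217 0.121 ]
fix_tl [0.5415 0.1636 0.121 ]
fix_bl [0.4422 0.1542 0.121 ]
car_tl [0.5487 0.0213 0.128 ]
car_tr [ 0.5517 -0.02    0.128 ]
car_bl [0.4677 0.0149 0.128 ]
car_br [ 0.4718 -0.0269  0.128 ]
base_fl [0.4365 0.1717 0.005 ]
base_fr [ 0.4642 -0.0936  0.005 ]
base_bl [0.5456 0.1849 0.005 ]
h0 [ 0.5543 -0.043   0.12  ]
h1 [ 0.5582 -0.0953  0.12  ]
ped_top_r [0.5483 0.0871 0.106 ]
ped_bot_r [0.447  0.0815 0.106 ]
ped_l [0.5471 0.1112 0.106 ]
yaw x: 95.95107740266108 94.32248216128971 94.10671074953581 95.6189334572264
yaw from y: [np.float64(-175.8951097387546), np.float64(-175.52902617332134), np.float64(-172.35635826719016), np.float64(-174.598727585089), np.float64(-173.13492742468458)]
post tri (array([0.5102, 0.0109, 0.1805]), np.float64(0.0010207880236095983))
lever tri (array([ 0.5087, -0.0085,  0.1847]), np.float64(0.001438605107526991))
```

>>> drive_tool(increments=[[[0.01, -0.01, -0.02, 0.02], [0.03, -0.027, -0.03, 0.04], [0.06, -0.055, -0.03, 0.06], [0.09, -0.082, -0.03, 0.08], [0.12, -0.109, -0.03, 0.1], [0.15, -0.136, -0.03, 0.12], [0.18, -0.164, -0.03, 0.14], [0.21, -0.191, -0.03, 0.16], [0.24, -0.218, -0.03, 0.18], [0.27, -0.245, -0.03, 0.2], [0.3, -0.273, -0.03, 0.22], [0.33, -0.3, -0.03, 0.24], [0.36, -0.327, -0.03, 0.26], [0.39, -0.354, -0.03, 0.28], [0.42, -0.382, -0.03, 0.3], [0.445, -0.404, -0.03, 0.312], [0.46, -0.418, -0.03, 0.312], [0.4695, -0.4267, -0.03, 0.312], [0.4695, -0.4267, -0.03, 0.312], [0.4695, -0.4267, -0.03, 0.312]]], grip=-1)

```text
t: 2.1
tool_pos: [0.5092, 0.004, 0.261]
orientation: [0.0, 0.999, 0.048, -0.0]
wrist_force: [-0.3, -0.6, -0.6]
gripper_width: 0.0854
finger_force: 0.0
```

>>> drive_tool(increments=[[[0.001, -0.001, 0.02, 0], [0.001, -0.0015, 0.05, 0], [0.001, -0.0015, 0.08, 0], [0.001, -0.0015, 0.1, 0], [0.001, -0.0015, 0.112, 0], [0.001, -0.0015, 0.116, 0], [0.001, -0.0015, 0.116, 0]]])

```text
t: 2.8
tool_pos: [0.5105, 0.0061, 0.1454]
orientation: [0.0, 0.999, 0.048, -0.0]
wrist_force: [0.2, 0.3, 0.5]
gripper_width: 0.0853
finger_force: 0.0
```

Run:
```python
from bench import grab_frame
import cv2
b=grab_frame("side")[140:275,250:380,::-1]
cv2.imwrite("pics/s1.png",cv2.resize(b,None,fx=4.4,fy=4.4,interpolation=cv2.INTER_CUBIC))
```

```text
(no output)
```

View pics/s1.png

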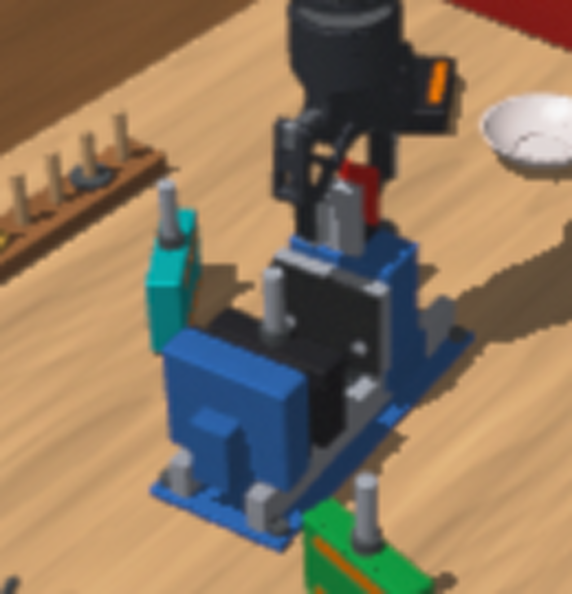

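The fingers straddle the post at (345,215) and the red paddle at (360,190), with the front finger at (295,180) offset as its opening predicts. Closing on the lever now.

>>> drive_tool(increments=[[[0, 0, 0, 0], [0, 0, 0, 0], [0, 0, 0, 0], [0, 0, 0, 0], [0, 0, 0, 0], [0, 0, 0, 0], [0, 0, 0, 0], [0, 0, 0, 0]]], grip=1)

```text
t: 3.65
tool_pos: [0.511, 0.0075, 0.1469]
orientation: [0.0, 0.999, 0.05, 0.001]
wrist_force: [-3.0, 2.1, 12.0]
gripper_width: 0.02
finger_force: 60.6
```

>>> drive_tool(increments=[[[0, -0.002, 0, 0], [0, -0.005, 0, 0], [0, -0.008, 0, 0], [0, -0.012, 0, 0], [0, -0.016, 0, 0], [0, -0.02, 0, 0], [0, -0.024, 0, 0], [0, -0.028, 0, 0], [0, -0.031, 0, 0], [0, -0.034, 0, 0], [0, -0.035, 0, 0], [0, -0.035, 0, 0]]])

```text
t: 4.85
tool_pos: [0.5077, 0.0398, 0.1469]
orientation: [0.002, 0.999, 0.049, 0.001]
wrist_force: [-1.9, -3.5, 13.9]
gripper_width: 0.0195
finger_force: 61.1
```

Run:
```python
from bench import grab_frame
import cv2
b=grab_frame("top")[165:260,265:385,::-1]
b=cv2.resize(b,None,fx=6.2,fy=6.2,interpolation=cv2.INTER_CUBIC)
cv2.imwrite("pics/t1.png",b)
```

```text
(no output)
```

View pics/t1.png

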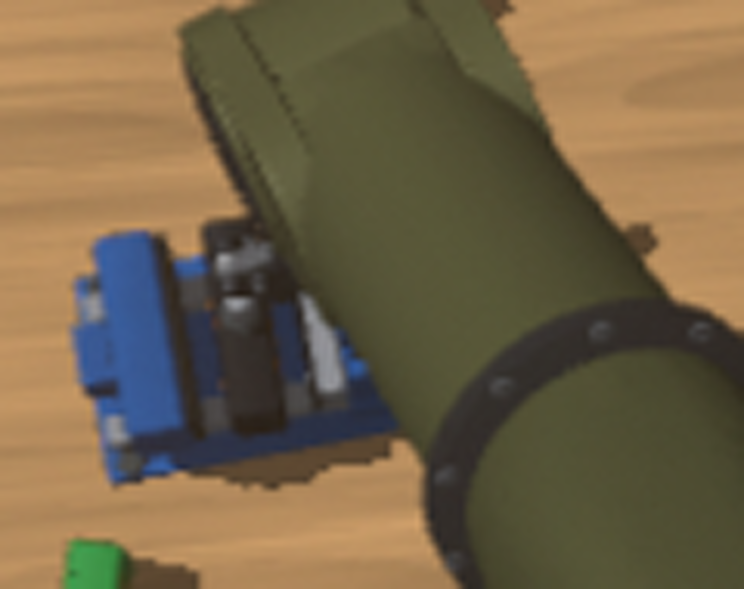

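The jaw (325,345 in the crop) has followed. About 12–17 mm remain to the pedal, plus some 10 mm from the pedal to the fixed jaw. Drag is 3–5 N.

>>> drive_tool(increments=[[[0, -0.002, 0, 0], [0, -0.004, 0, 0], [0, -0.006, 0, 0], [0, -0.008, 0, 0], [0, -0.01, 0, 0], [0, -0.01, 0, 0]]])

```text
t: 5.5
tool_pos: [0.5067, 0.0498, 0.1469]
orientation: [0.002, 0.999, 0.049, 0.001]
wrist_force: [-3.4, -4.4, 13.5]
gripper_width: 0.0193
finger_force: 61.1
```

>>> drive_tool(increments=[[[0, -0.001, 0, 0], [0, -0.002, 0, 0], [0, -0.003, 0, 0], [0, -0.004, 0, 0], [0, -0.004, 0, 0]]])

```text
t: 6.0
tool_pos: [0.5063, 0.0531, 0.1469]
orientation: [0.002, 0.999, 0.049, 0.001]
wrist_force: [-1.9, -4.6, 14.3]
gripper_width: 0.0196
finger_force: 60.0
```

>>> drive_tool(increments=[[[0, -0.001, 0, 0], [0, -0.002, 0, 0], [0, -0.003, 0, 0], [0, -0.003, 0, 0]]])

```text
t: 6.4
tool_pos: [0.506, 0.0557, 0.1469]
orientation: [0.002, 0.999, 0.049, 0.001]
wrist_force: [-1.4, -7.1, 13.9]
gripper_width: 0.0196
finger_force: 60.0
```

>>> drive_tool(increments=[[[0, -0.001, 0, 0], [0, -0.002, 0, 0], [0, -0.002, 0, 0]]])

```text
t: 6.7
tool_pos: [0.5058, 0.0576, 0.1469]
orientation: [0.002, 0.999, 0.048, 0.001]
wrist_force: [-2.6, -7.4, 15.1]
gripper_width: 0.0196
finger_force: 60.1
```

>>> drive_tool(increments=[[[0, -0.001, 0, 0], [0, -0.002, 0, 0], [0, -0.002, 0, 0]]])

```text
t: 7.0
tool_pos: [0.5056, 0.0596, 0.1469]
orientation: [0.002, 0.999, 0.049, 0.001]
wrist_force: [-2.8, -5.8, 14.7]
gripper_width: 0.0195
finger_force: 60.1
```

>>> drive_tool(increments=[[[0, -0.0005, 0, 0], [0, -0.001, 0, 0], [0, -0.0015, 0, 0], [0, -0.0015, 0, 0]]])

```text
t: 7.4
tool_pos: [0.5055, 0.061, 0.1469]
orientation: [0.002, 0.999, 0.048, 0.001]
wrist_force: [-2.5, -7.9, 15.4]
gripper_width: 0.0193
finger_force: 59.9
```

>>> drive_tool(increments=[[[0, -0.0005, 0, 0], [0, -0.001, 0, 0], [0, -0.001, 0, 0]]])

```text
t: 7.7
tool_pos: [0.5054, 0.062, 0.1469]
orientation: [0.002, 0.999, 0.048, 0.001]
wrist_force: [-2.7, -7.9, 15.2]
gripper_width: 0.0192
finger_force: 59.9
```

>>> drive_tool(increments=[[[0, -0.0005, 0, 0], [0, -0.001, 0, 0], [0, -0.001, 0, 0]]])

```text
t: 8.0
tool_pos: [0.5053, 0.063, 0.1469]
orientation: [0.002, 0.999, 0.048, 0.001]
wrist_force: [-2.6, -6.8, 14.3]
gripper_width: 0.0197
finger_force: 59.9
```

>>> drive_tool(increments=[[[0, -0.0005, 0, 0], [0, -0.001, 0, 0], [0, -0.001, 0, 0]]])

```text
t: 8.3
tool_pos: [0.5052, 0.064, 0.1469]
orientation: [0.002, 0.999, 0.048, 0.001]
wrist_force: [-1.3, -7.5, 14.3]
gripper_width: 0.0196
finger_force: 59.9
```

>>> drive_tool(increments=[[[0, -0.0005, 0, 0], [0, -0.001, 0, 0], [0, -0.001, 0, 0]]])

```text
t: 8.6
tool_pos: [0.5051, 0.065, 0.1469]
orientation: [0.002, 0.999, 0.048, 0.001]
wrist_force: [-1.4, -7.6, 15.0]
gripper_width: 0.0198
finger_force: 59.9
```

>>> drive_tool(increments=[[[0, -0.0005, 0, 0], [0, -0.001, 0, 0], [0, -0.001, 0, 0]]])

```text
t: 8.9
tool_pos: [0.505, 0.066, 0.1469]
orientation: [0.002, 0.999, 0.048, 0.001]
wrist_force: [-2.9, -7.0, 15.3]
gripper_width: 0.0194
finger_force: 59.9
```

>>> drive_tool(increments=[[[0, -0.0005, 0, 0], [0, -0.001, 0, 0], [0, -0.001, 0, 0]]])

```text
t: 9.2
tool_pos: [0.5049, 0.067, 0.1469]
orientation: [0.002, 0.999, 0.048, 0.001]
wrist_force: [-2.4, -6.4, 14.9]
gripper_width: 0.0196
finger_force: 59.9
```

>>> drive_tool(increments=[[[0, -0.0005, 0, 0], [0, -0.001, 0, 0], [0, -0.0015, 0, 0], [0, -0.0015, 0, 0]]])

```text
t: 9.6
tool_pos: [0.5048, 0.0672, 0.1469]
orientation: [0.003, 0.999, 0.048, 0.001]
wrist_force: [-1.8, -10.7, 17.0]
gripper_width: 0.0195
finger_force: 59.9
```

>>> drive_tool(increments=[[[0, -0.0005, 0, 0], [0, -0.001, 0, 0], [0, -0.0015, 0, 0], [0, -0.0015, 0, 0]]])

```text
t: 10.0
tool_pos: [0.5048, 0.0673, 0.1469]
orientation: [0.004, 0.999, 0.047, 0.001]
wrist_force: [-2.2, -15.1, 17.7]
gripper_width: 0.0191
finger_force: 59.8
```

Run:
```python
from bench import grab_frame
import cv2
b=grab_frame("top")[165:260,265:385,::-1]
b=cv2.resize(b,None,fx=6.2,fy=6.2,interpolation=cv2.INTER_CUBIC)
cv2.imwrite("pics/t2.png",b)
```

```text
(no output)
```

View pics/t2.png

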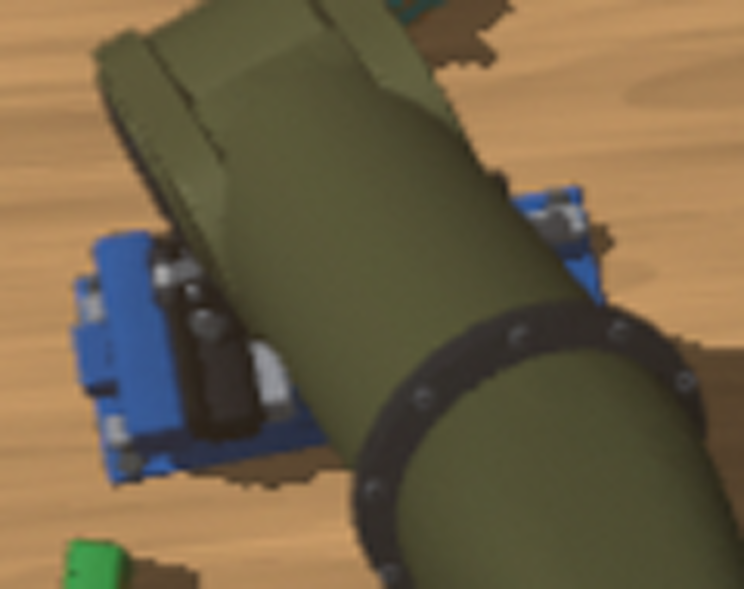

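The pedal (220,370) is now closed in between the fixed jaw and the moving jaw. The push force rose from 7 to 15 N with no travel, so it is nipped. I'll hold briefly, then release.

>>> drive_tool(increments=[[[0, 0, 0, 0], [0, 0, 0, 0]]])

```text
t: 10.25
tool_pos: [0.5049, 0.0673, 0.147]
orientation: [0.004, 0.999, 0.047, 0.001]
wrist_force: [-2.7, -14.9, 17.2]
gripper_width: 0.0194
finger_force: 59.8
```

>>> drive_tool(increments=[[[0, 0, 0, 0], [0, 0.001, 0, 0], [0, 0.002, 0, 0], [0, 0.003, 0, 0], [0, 0.004, 0, 0], [0, 0.004, 0, 0], [0, 0.004, 0, 0]]], grip=-1)

```text
t: 10.95
tool_pos: [0.5038, 0.0617, 0.1441]
orientation: [0.004, 0.999, 0.046, -0.002]
wrist_force: [2.8, -17.3, -6.1]
gripper_width: 0.0853
finger_force: 8.6
```

>>> drive_tool(increments=[[[0, 0, 0, 0]]])

```text
t: 11.05
tool_pos: [0.5038, 0.0617, 0.1441]
orientation: [0.004, 0.999, 0.046, -0.002]
wrist_force: [2.8, -18.0, -6.9]
gripper_width: 0.0854
finger_force: 8.7
```

Run:
```python
from bench import grab_frame
import cv2
b=grab_frame("side")[130:275,250:380,::-1]
cv2.imwrite("pics/s2.png",cv2.resize(b,None,fx=4.1,fy=4.1,interpolation=cv2.INTER_CUBIC))
```

```text
(no output)
```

View pics/s2.png

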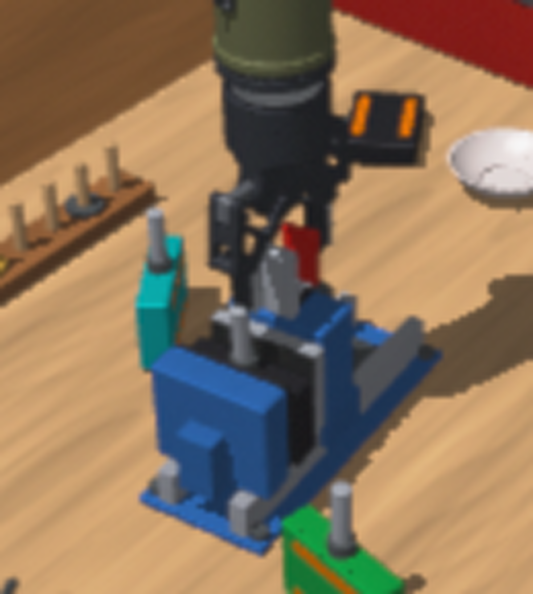

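Run:
```python
from bench import telemetry
import numpy as np
s=telemetry.sense(); print({k:np.round(v,4).tolist() for k,v in s.items()})
F=np.array(s["wrist_force"]);M=np.array(s["wrist_torque"])
r=np.cross(F,M)/(F@F); print("line pt",r,"dir",F/np.linalg.norm(F), "pitch",F@M/np.linalg.norm(F))
```

```text
{'t': 11.1, 'q': [0.0982, 0.4398, -0.3919, 1.9239, 0.2331, 0.8263, -1.8987], 'dq': [-0.0007, 0.0003, 0.0004, -0.0003, 0.0009, -0.0001, 0.0], 'tau': [-9.2217, -53.9429, -12.8731, -21.8296, -4.5185, -1.6366, 0.0987], 'tool_pos': [0.5038, 0.0617, 0.1441], 'orientation': [0.0042, 0.9989, 0.046, -0.0017], 'wrist_force': [3.702, -18.2559, -6.1376], 'wrist_torque': [-4.0727, -0.6557, -0.0721], 'finger_force': 8.6534, 'gripper_width': 0.085}
line pt [-0.00704129  0.06567848 -0.19960367] dir [ 0.18875633 -0.9308267  -0.312942  ] pitch -0.1358439579071227
```

>>> drive_tool(increments=[[[0, 0.002, 0, 0], [0, 0.004, 0, 0], [0, 0.005, 0, 0], [0, 0.005, 0, 0]]])

```text
t: 11.5
tool_pos: [0.5043, 0.0611, 0.1447]
orientation: [0.002, 0.999, 0.048, -0.001]
wrist_force: [0.6, -6.4, -2.8]
gripper_width: 0.0849
finger_force: 3.3
```

>>> drive_tool(increments=[[[0, 0.001, 0, 0], [0, 0.002, 0, 0], [0, 0.003, 0, 0], [0, 0.003, 0, 0]]])

```text
t: 11.9
tool_pos: [0.5051, 0.0609, 0.1453]
orientation: [0.0, 0.999, 0.049, -0.0]
wrist_force: [-1.0, -3.0, -2.0]
gripper_width: 0.085
finger_force: 1.6
```

>>> drive_tool(increments=[[[0, 0.002, 0, 0], [0, 0.004, 0, 0], [0, 0.006, 0, 0], [0, 0.006, 0, 0], [0, 0.006, 0, 0]]], grip=-0.4)

```text
t: 12.4
tool_pos: [0.5059, 0.0553, 0.1453]
orientation: [-0.0, 0.999, 0.049, 0.0]
wrist_force: [0.2, 0.7, 0.4]
gripper_width: 0.0594
finger_force: 0.0
```

>>> drive_tool(increments=[[[0, 0.002, 0, 0], [0, 0.004, 0, 0], [0, 0.004, 0, 0]]])

```text
t: 12.7
tool_pos: [0.5061, 0.0506, 0.1451]
orientation: [0.0, 0.999, 0.049, -0.0]
wrist_force: [-0.2, -0.1, -0.5]
gripper_width: 0.0598
finger_force: 0.0
```

>>> drive_tool(increments=[[[0, 0.001, 0, 0], [0, 0.002, 0, 0], [0, 0.003, 0, 0], [0, 0.004, 0, 0], [0, 0.004, 0, 0]]])

```text
t: 13.2
tool_pos: [0.5065, 0.0469, 0.1453]
orientation: [0.0, 0.999, 0.049, -0.0]
wrist_force: [0.6, -0.2, 0.4]
gripper_width: 0.0598
finger_force: 0.0
```

>>> drive_tool(increments=[[[0, 0.001, 0, 0], [0, 0.002, 0, 0], [0, 0.002, 0, 0]]])

```text
t: 13.5
tool_pos: [0.5067, 0.0449, 0.1453]
orientation: [0.0, 0.999, 0.049, 0.0]
wrist_force: [1.0, 0.7, 1.1]
gripper_width: 0.0595
finger_force: 0.0
```

>>> drive_tool(increments=[[[0, 0.001, 0, 0], [0, 0.002, 0, 0], [0, 0.002, 0, 0]]])

```text
t: 13.8
tool_pos: [0.5069, 0.0433, 0.1453]
orientation: [-0.0, 0.999, 0.049, 0.0]
wrist_force: [-0.4, 0.9, 0.2]
gripper_width: 0.0596
finger_force: 0.5
```

>>> drive_tool(increments=[[[0, 0.001, 0, 0], [0, 0.002, 0, 0], [0, 0.002, 0, 0]]])

```text
t: 14.1
tool_pos: [0.507, 0.0432, 0.1452]
orientation: [-0.001, 0.999, 0.05, 0.0]
wrist_force: [-1.6, 7.2, -1.3]
gripper_width: 0.0595
finger_force: 3.6
```

>>> drive_tool(increments=[[[0, 0.001, 0, 0], [0, 0.002, 0, 0], [0, 0.002, 0, 0]]])

```text
t: 14.4
tool_pos: [0.5071, 0.0432, 0.1452]
orientation: [-0.002, 0.999, 0.051, 0.0]
wrist_force: [-0.4, 12.4, -2.5]
gripper_width: 0.0597
finger_force: 6.3
```

>>> drive_tool(increments=[[[0, 0.001, 0, 0], [0, 0.002, 0, 0], [0, 0.002, 0, 0]]])

```text
t: 14.7
tool_pos: [0.5071, 0.0431, 0.1451]
orientation: [-0.003, 0.999, 0.051, 0.0]
wrist_force: [-1.0, 17.9, -4.5]
gripper_width: 0.0599
finger_force: 8.9
```

>>> drive_tool(increments=[[[0, -0.003, 0, 0], [0, -0.007, 0, 0], [0, -0.007, -0.01, 0], [0, -0.007, -0.03, 0], [0, -0.007, -0.06, 0], [0, -0.007, -0.09, 0], [0, 0.01, -0.1, 0], [0, 0.04, -0.1, 0], [0, 0.08, -0.1, 0], [0, 0.12, -0.1, 0], [0, 0.16, -0.1, 0], [0, 0.2, -0.1, 0], [0, 0.24, -0.1, 0], [0, 0.26, -0.1, 0], [0, 0.26, -0.1, 0]]], grip=-1)

```text
t: 16.2
tool_pos: [0.5319, -0.2266, 0.2455]
orientation: [0.001, 0.999, 0.045, -0.0]
wrist_force: [-1.0, -0.5, -0.9]
gripper_width: 0.0854
finger_force: 0.0
```

Run:
```python
from bench import grab_frame
import cv2,numpy as np
f=grab_frame("top")[:,:,::-1]; g=grab_frame("side")[:,:,::-1]
cv2.imwrite("pics/top3.png",f); cv2.imwrite("pics/side3.png",g)
a=cv2.resize(f[175:255,265:385],None,fx=6.6,fy=6.6,interpolation=cv2.INTER_CUBIC)
cv2.imwrite("pics/t3.png",a)
```

```text
(no output)
```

View pics/t3.png

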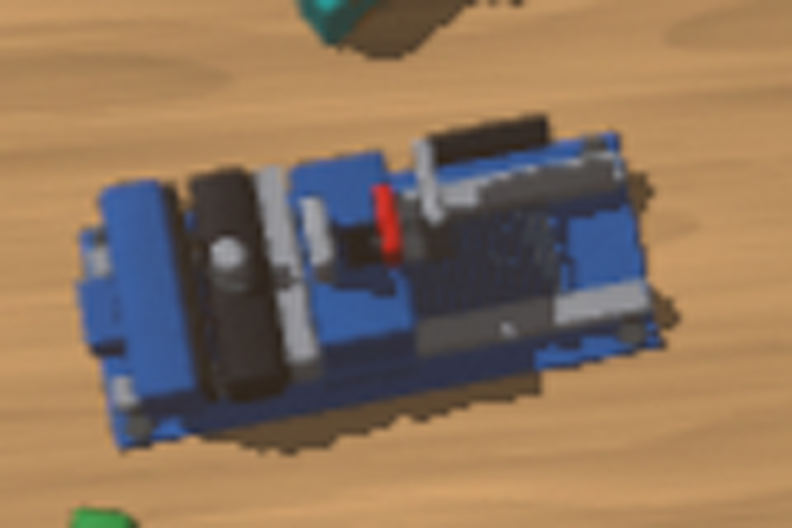

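The lever has sprung back: in the crop, post (319,230) to paddle (388,223) is 70 px against 50 px before, about 29 mm. The handle is at (490,141). Now its position.

Run:
```python
from h import *
np.set_printoptions(precision=4,suppress=True)
p=onz("top",*T(318,230),.184); l=onz("top",*T(388,223),.184)
th=np.radians(95.5);u=np.array([np.cos(th),np.sin(th),0]);v=np.array([-u[1],u[0],0])
print("post",p,"lever",l,(l-p)@u)
ax=p-.095*u; print("axis",ax)
for z in(.088,.108,.128,.14):
    a,b=onz("top",*T(433,151),z),onz("top",*T(548,129),z);m=(a+b)/2
    print(z,m,"u",(m-p)@u,"v",(m-p)@v,"len",np.linalg.norm(a-b),"need |v|",np.sqrt(.042**2-(z-.108)**2))
# colour/dark mask centroid of handle in top
f=cv2.imread("pics/top3.png");h=f[185:205,325:352].max(2);ys,xs=np.where((h<60)&(np.add.outer(np.arange(20)+185,0*np.arange(27))<202))
print(xs.mean()+325,ys.mean()+185,len(xs))
print([ (np.round(x,1)) for x in h[5:18:2].tolist()])
```

```text
post [0.5028 0.067  0.184 ] lever [0.5033 0.0366 0.184 ] -0.030260663046541614
axis [ 0.5119 -0.0276  0.184 ]
0.088 [ 0.5566 -0.0161  0.088 ] u -0.08790670389622697 v -0.04550398660004129 len 0.05479321446715257 need |v| 0.036932370625238777
0.108 [ 0.5523 -0.0151  0.108 ] u -0.08640657450571848 v -0.04134725225032122 len 0.05399543171006157 need |v| 0.042
0.128 [ 0.548 -0.014  0.128] u -0.08490644511521 v -0.037190517900601044 len 0.053197648952970605 need |v| 0.036932370625238777
0.14 [ 0.5454 -0.0133  0.14  ] u -0.08400636748090491 v -0.034696477290768975 len 0.052718979298716016 need |v| 0.02720294101747087
338.7903225806452 196.24193548387098 62
[array([192, 191, 192, 192, 193, 195, 195, 195, 196, 197, 198, 198, 198,
       198, 198, 197, 197, 196, 195, 195, 194, 193, 192, 191, 191, 189,
       188]), array([191, 191, 191, 190, 189, 188, 188, 187, 187, 185, 185, 184, 183,
       185, 185, 185, 185, 185, 164, 138, 128, 116, 122, 170, 185, 186,
       185]), array([184, 183, 183, 184, 183, 184, 184, 164, 136, 128, 116, 101,  87,
        71,  68,  61,  55,  53,  54,  54,  53,  53,  54, 132, 178, 188,
       188]), array([189, 190, 178, 161, 125,  76,  54,  55,  55,  55,  54,  54,  53,
        54,  53,  53,  52,  52,  52,  52,  52,  50,  51,  84, 121, 155,
       150]), array([179, 179, 160, 148, 149,  95,  52,  52,  51,  51,  50,  51,  49,
        49,  50,  69,  76, 120, 136, 136, 137, 137, 141, 148, 148, 149,
       148]), array([169, 142, 129, 147, 152, 109,  98, 128, 137, 140, 140, 142, 146,
       149, 150, 150, 149, 149, 151, 150, 149, 116,  95,  95,  95,  95,
        94]), array([151, 150, 149, 141, 145, 145, 147, 150, 150, 150, 150, 151, 150,
       151, 117,  96,  98,  86,  80,  80,  80,  80,  80,  79,  79,  80,
        79])]
```

>>> drive_tool(increments=[[[0, -0.005, 0, 0.14], [0.005, -0.02, 0, 0.28], [0.01, -0.04, 0.005, 0.42], [0.015, -0.07, 0.01, 0.56], [0.02, -0.1, 0.015, 0.7], [0.025, -0.13, 0.02, 0.84], [0.03, -0.16, 0.03, 0.98], [0.034, -0.185, 0.04, 1.12], [0.038, -0.2, 0.05, 1.26], [0.038, -0.205, 0.055, 1.4], [0.038, -0.205, 0.055, 1.52], [0.038, -0.205, 0.055, 1.571], [0.038, -0.205, 0.055, 1.571], [0.038, -0.205, 0.055, 1.571]]], grip=1)

```text
t: 17.7
tool_pos: [0.5504, -0.0121, 0.1905]
orientation: [-0.0, 0.742, -0.67, -0.0]
wrist_force: [-0.2, 0.4, -1.0]
gripper_width: 0.0001
finger_force: 0.0
```

>>> drive_tool(increments=[[[0.003, 0, 0.015, 0], [0.007, 0, 0.03, 0], [0.007, 0, 0.04, 0], [0.007, 0, 0.044, 0], [0.007, 0, 0.046, 0], [0.007, 0, 0.046, 0]]])

```text
t: 18.3
tool_pos: [0.5515, -0.0208, 0.1445]
orientation: [-0.0, 0.741, -0.672, -0.0]
wrist_force: [0.0, 0.6, 0.1]
gripper_width: 0.0001
finger_force: 0.0
```

>>> drive_tool(increments=[[[0, 0, 0.002, 0], [0, 0, 0.004, 0], [0, 0, 0.005, 0], [0, 0, 0.005, 0]]])

```text
t: 18.7
tool_pos: [0.5513, -0.0208, 0.1392]
orientation: [0.0, 0.741, -0.672, -0.0]
wrist_force: [-0.2, -0.5, -0.0]
gripper_width: -0.0002
finger_force: 0.0
```

>>> drive_tool(increments=[[[0, 0, 0.002, 0], [0, 0, 0.004, 0], [0, 0, 0.004, 0]]])

```text
t: 19.0
tool_pos: [0.5512, -0.0208, 0.135]
orientation: [0.0, 0.741, -0.672, -0.0]
wrist_force: [-0.5, 0.3, -0.1]
gripper_width: 0.0004
finger_force: 0.0
```

>>> drive_tool(increments=[[[0, 0, 0.002, 0], [0, 0, 0.004, 0], [0, 0, 0.004, 0]]])

```text
t: 19.3
tool_pos: [0.5512, -0.0209, 0.131]
orientation: [0.0, 0.741, -0.672, -0.0]
wrist_force: [-0.0, -0.3, 0.0]
gripper_width: 0.0004
finger_force: 0.0
```

>>> drive_tool(increments=[[[0, 0, 0.002, 0], [0, 0, 0.003, 0], [0, 0, 0.003, 0]]])

```text
t: 19.6
tool_pos: [0.5513, -0.0209, 0.1281]
orientation: [0.0, 0.741, -0.672, -0.0]
wrist_force: [0.2, -0.3, -0.3]
gripper_width: -0.0
finger_force: 0.0
```

>>> drive_tool(increments=[[[0, 0, 0.002, 0], [0, 0, 0.003, 0], [0, 0, 0.003, 0]]])

```text
t: 19.9
tool_pos: [0.5513, -0.0209, 0.1251]
orientation: [0.0, 0.741, -0.672, -0.0]
wrist_force: [0.5, -0.2, 0.5]
gripper_width: -0.0001
finger_force: 0.0
```

>>> drive_tool(increments=[[[0, 0, 0.002, 0], [0, 0, 0.003, 0], [0, 0, 0.003, 0]]])

```text
t: 20.2
tool_pos: [0.5513, -0.0209, 0.1221]
orientation: [0.0, 0.741, -0.672, -0.0]
wrist_force: [-0.1, -0.0, 0.4]
gripper_width: 0.0001
finger_force: 0.0
```

>>> drive_tool(increments=[[[0, 0, 0.002, 0], [0, 0, 0.003, 0], [0, 0, 0.003, 0]]])

```text
t: 20.5
tool_pos: [0.5512, -0.0209, 0.1191]
orientation: [0.0, 0.741, -0.672, -0.0]
wrist_force: [-0.7, 0.2, -0.6]
gripper_width: 0.0003
finger_force: 0.0
```

>>> drive_tool(increments=[[[0, 0, 0.002, 0], [0, 0, 0.003, 0], [0, 0, 0.003, 0]]])

```text
t: 20.8
tool_pos: [0.5512, -0.0209, 0.1161]
orientation: [0.0, 0.741, -0.672, -0.0]
wrist_force: [0.0, 0.1, -0.6]
gripper_width: -0.0002
finger_force: 0.0
```

>>> drive_tool(increments=[[[0, 0, 0.002, 0], [0, 0, 0.003, 0], [0, 0, 0.003, 0]]])

```text
t: 21.1
tool_pos: [0.5512, -0.0208, 0.1131]
orientation: [0.0, 0.741, -0.672, -0.0]
wrist_force: [-0.2, 0.4, -0.2]
gripper_width: -0.0
finger_force: 0.0
```

>>> drive_tool(increments=[[[0, 0, 0.002, 0], [0, 0, 0.003, 0], [0, 0, 0.003, 0]]])

```text
t: 21.4
tool_pos: [0.5516, -0.0208, 0.1104]
orientation: [-0.0, 0.741, -0.672, 0.0]
wrist_force: [-0.2, -0.2, 1.4]
gripper_width: 0.0002
finger_force: 0.7
```

>>> drive_tool(increments=[[[0, 0, 0.002, 0], [0, 0, 0.003, 0], [0, 0, 0.003, 0]]])

```text
t: 21.7
tool_pos: [0.5523, -0.0208, 0.1082]
orientation: [-0.001, 0.741, -0.672, 0.001]
wrist_force: [-0.4, 1.0, 7.1]
gripper_width: -0.0003
finger_force: 3.7
```

>>> drive_tool(increments=[[[0, 0, -0.01, 0], [0, -0.001, -0.025, 0], [0, -0.002, -0.025, 0], [0, -0.002, -0.025, 0], [0, -0.002, -0.025, 0]]], grip=0)

```text
t: 22.2
tool_pos: [0.5529, -0.0205, 0.1317]
orientation: [0.0, 0.741, -0.672, -0.0]
wrist_force: [-0.2, 0.2, -0.4]
gripper_width: 0.0425
finger_force: 0.0
```

>>> drive_tool(increments=[[[0, 0, 0.01, 0], [0, 0, 0.025, 0], [0, 0, 0.038, 0], [0, 0, 0.046, 0], [0, 0, 0.05, 0], [0, 0, 0.05, 0]]])

```text
t: 22.8
tool_pos: [0.553, -0.0207, 0.0816]
orientation: [0.0, 0.741, -0.672, -0.0]
wrist_force: [-0.3, -0.6, -0.5]
gripper_width: 0.0427
finger_force: 0.0
```

>>> drive_tool(increments=[[[0, 0, 0, 0], [0, 0, 0, 0], [0, 0, 0, 0], [0, 0, 0, 0], [0, 0, 0, 0]]], grip=1)

```text
t: 23.3
tool_pos: [0.5551, -0.0208, 0.0831]
orientation: [-0.001, 0.741, -0.672, 0.001]
wrist_force: [6.1, -0.3, -0.2]
gripper_width: 0.014
finger_force: 58.5
```

>>> drive_tool(increments=[[[0, -0.0025, 0, 0], [0, -0.001, 0.0061, 0], [0, 0.0014, 0.0119, 0], [0, 0.0047, 0.0173, 0], [0, 0.0087, 0.0222, 0]]])

```text
t: 23.8
tool_pos: [0.5448, -0.0216, 0.0611]
orientation: [-0.0, 0.741, -0.672, 0.0]
wrist_force: [-2.1, 0.7, 15.5]
gripper_width: 0.0143
finger_force: 60.2
```

>>> drive_tool(increments=[[[0, 0, 0, 0]]])

```text
t: 23.9
tool_pos: [0.544, -0.0218, 0.0607]
orientation: [0.0, 0.741, -0.672, -0.0]
wrist_force: [-1.2, -1.1, 8.1]
gripper_width: 0.0141
finger_force: 59.6
```

>>> drive_tool(increments=[[[0, 0.0047, 0.0042, 0], [0, 0.01, 0.0076, 0], [0, 0.0157, 0.0102, 0], [0, 0.0218, 0.0119, 0], [0, 0.028, 0.0127, 0]]])

```text
t: 24.4
tool_pos: [0.5209, -0.0242, 0.049]
orientation: [-0.003, 0.741, -0.672, 0.003]
wrist_force: [10.3, 1.2, 0.8]
gripper_width: 0.014
finger_force: 59.0
```

>>> drive_tool(increments=[[[0, 0.0031, 0.0001, 0], [0, 0.0063, -0.0001, 0]]])

```text
t: 24.6
tool_pos: [0.5145, -0.0249, 0.0486]
orientation: [-0.002, 0.741, -0.672, 0.003]
wrist_force: [10.4, 0.4, -3.7]
gripper_width: 0.0141
finger_force: 58.6
```

>>> drive_tool(increments=[[[0, 0.0062, -0.0011, 0], [0, 0.0122, -0.0031, 0], [0, 0.0178, -0.006, 0]]])

```text
t: 24.9
tool_pos: [0.4946, -0.0269, 0.0535]
orientation: [-0.001, 0.741, -0.672, 0.001]
wrist_force: [7.0, -1.4, -8.9]
gripper_width: 0.0138
finger_force: 58.6
```

>>> drive_tool(increments=[[[0, 0.0051, -0.0036, 0], [0, 0.0096, -0.008, 0]]])

```text
t: 25.1
tool_pos: [0.4841, -0.0279, 0.0613]
orientation: [-0.0, 0.741, -0.672, 0.001]
wrist_force: [6.5, -2.1, -8.9]
gripper_width: 0.014
finger_force: 58.6
```

>>> drive_tool(increments=[[[0, 0.0038, -0.005, 0], [0, 0.0068, -0.0106, 0]]])

```text
t: 25.3
tool_pos: [0.4767, -0.0289, 0.0717]
orientation: [0.0, 0.741, -0.672, 0.0]
wrist_force: [5.7, -3.7, -11.1]
gripper_width: 0.0141
finger_force: 58.5
```

>>> drive_tool(increments=[[[0, 0.0021, -0.0059, 0], [0, 0.0034, -0.012, 0]]])

```text
t: 25.5
tool_pos: [0.4727, -0.0296, 0.0835]
orientation: [0.001, 0.74, -0.672, 0.0]
wrist_force: [5.7, -5.1, -13.4]
gripper_width: 0.0137
finger_force: 58.5
```

>>> drive_tool(increments=[[[0, 0.0003, -0.0046, 0], [0, 0.0001, -0.0092, 0]]])

```text
t: 25.7
tool_pos: [0.4721, -0.03, 0.0925]
orientation: [0.001, 0.74, -0.672, -0.0]
wrist_force: [3.9, -5.4, -14.4]
gripper_width: 0.0138
finger_force: 58.5
```

>>> drive_tool(increments=[[[0, 0, 0, 0], [0, 0, 0.002, 0], [0, 0, 0.003, 0], [0, 0, 0.003, 0]]])

```text
t: 26.1
tool_pos: [0.4723, -0.03, 0.0904]
orientation: [0.001, 0.74, -0.672, 0.0]
wrist_force: [-0.8, -5.5, 3.6]
gripper_width: 0.014
finger_force: 60.4
```

>>> drive_tool(increments=[[[0, 0, -0.0025, 0], [0, 0, -0.004, 0], [0, -0.0001, -0.0055, 0]]])

```text
t: 26.4
tool_pos: [0.4723, -0.03, 0.0948]
orientation: [0.001, 0.74, -0.672, -0.0]
wrist_force: [4.3, -5.2, -16.0]
gripper_width: 0.0139
finger_force: 58.5
```

>>> drive_tool(increments=[[[0, 0, 0.001, 0], [0, 0, 0.0015, 0], [0, 0, 0.0015, 0]]])

```text
t: 26.7
tool_pos: [0.4724, -0.0301, 0.0942]
orientation: [0.001, 0.74, -0.672, 0.0]
wrist_force: [-0.1, -4.9, 0.7]
gripper_width: 0.0141
finger_force: 60.0
```

>>> drive_tool(increments=[[[0, 0, 0, 0], [0, 0, 0, 0], [0, 0, 0, 0], [0, 0, 0, 0]]], grip=0)

```text
t: 27.1
tool_pos: [0.473, -0.0282, 0.0943]
orientation: [-0.0, 0.741, -0.672, -0.0]
wrist_force: [0.5, 0.2, 0.2]
gripper_width: 0.0425
finger_force: 0.0
```

>>> drive_tool(increments=[[[0, 0, -0.01, 0], [0, 0, -0.03, 0], [0, 0, -0.06, 0], [0, 0, -0.09, 0], [0.02, 0, -0.12, 0], [0.05, 0, -0.15, 0], [0.09, 0, -0.15, 0], [0.13, 0, -0.15, 0], [0.17, 0, -0.15, 0], [0.2, 0, -0.15, 0], [0.22, 0, -0.15, 0], [0.22, 0, -0.15, 0]]])

```text
t: 28.3
tool_pos: [0.4938, -0.2508, 0.245]
orientation: [0.001, 0.739, -0.673, 0.001]
wrist_force: [-0.4, -0.3, 0.3]
gripper_width: 0.0426
finger_force: 0.0
```

Run:
```python
from bench import grab_frame
import cv2,numpy as np
f=grab_frame("top")[:,:,::-1]; g=grab_frame("side")[:,:,::-1]
a=cv2.resize(f[175:255,265:385],None,fx=3.3,fy=3.3,interpolation=cv2.INTER_CUBIC)
b=cv2.resize(g[165:275,270:370],None,fx=3.6,fy=3.6,interpolation=cv2.INTER_CUBIC)
c=np.zeros((396,760,3),np.uint8);c[:264,:396]=a;c[:396,400:760]=b
cv2.imwrite("pics/fin.png",c)
```

```text
(no output)
```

View pics/fin.png

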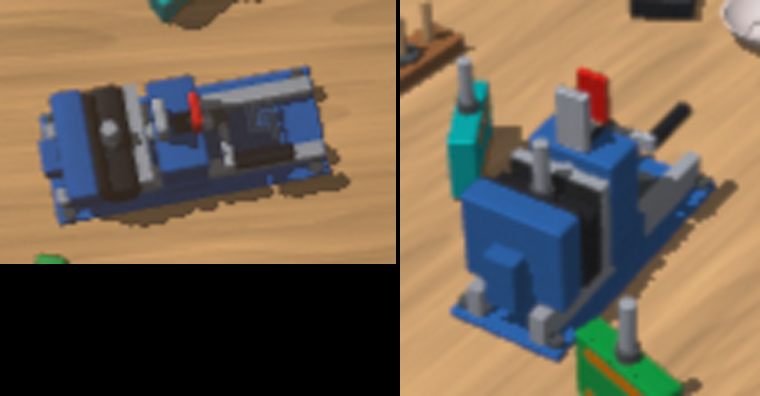

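The pedal stands upright between both jaws (top view 110,140), the lever is away from the post at (196,112), the crank handle is at (265,157), and the arm is clear. Handing in.

```bash
python3 -c "
from bench import close_job
print(close_job())"
```

```text
the job is handed in; nothing more can be done
None
```

The job is handed in at about 28 s: the pedal stands upright between both jaws at an estimated 105–145 N (worked out from crank stiffness, not measured directly), the lever is sprung back and the arm is clear; the verdict was not shown.

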